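# Seat the proud tube and start the block heater

## Task

One of the four capped tubes in the heater's block stands proud of the others: with the fingertips, gently press its cap down until it is fully home like its neighbours. Then gently press the round start key all the way and let it come back out. Do not pull or lift anything, do not touch the other tubes and keys, leave everything else where it stands, and draw the hand clear.

Things in the scene. Friction and masses are not known exactly. Their poses are not given: they have to be found in the camera images.
- heater: fixed dry-block heater, black, 270 (its x) x 400 mm (its y), cream deck 90 mm above the bench, back strip 130 mm high at its +x side. Origin: centre of underside; x points away from its front edge. On the deck: four tube holders in a row along y (80 mm apart, at x = +30 mm) and three keys in a row (80 mm apart, at x = -85 mm); their order varies.
- proud_cap (a point): centre of the flat top of the grey screw cap (34 mm across, 26 mm high) of the one tube that stands proud. With the tube fully home this point is 148 mm above the bench, as on the other three; at the start it is 14 to 22 mm higher and a band of bare tube shows between cap and holder. z up.
- proud_tube (a joint): how far the proud tube stands above its seat, in m: 0 is fully home (cap down on the holder as far as it goes, hard stop), positive is up. The tube slides straight down, stiffly: about 3 N of steady friction plus some drag (20 N per m/s), no spring; it stays where it is left.
- proud_holder: aluminium holder 64 x 64 x 32 mm, fixed on the deck, with the proud tube in its bore; origin at the centre of its underside, 90 mm above the bench
- round_key_top (a point): centre of the flat top of the round start key (34 mm across, the only round one), 103 mm above the bench, facing up. z up.
- round_key (a joint): how far the start key is pressed, in m: 0 is out, 0.005 is the hard stop. Sprung: about 1.4 N to begin moving, 5 N fully down; comes back by itself.
- round_key_base: bezel of the start key, 43 mm across, 5 mm high, fixed on the deck; origin at the centre of its underside
- home1_holder: holder like the proud tube's, with a tube that is already home (cap top 148 mm above the bench); origin at the centre of its underside, 90 mm above the bench. Leave it and its tube alone.
- home2_holder: holder like the proud tube's, with a tube that is already home (cap top 148 mm above the bench); origin at the centre of its underside, 90 mm above the bench. Leave it and its tube alone.
- home3_holder: holder like the proud tube's, with a tube that is already home (cap top 148 mm above the bench); origin at the centre of its underside, 90 mm above the bench. Leave it and its tube alone.
- square_key_base: bezel 34 x 34 mm of the square key (24 x 24 mm, top 103 mm above the bench); origin at the centre of its underside on the deck. Leave it alone.
- long_key_base: bezel 24 x 54 mm of the long bar-shaped key (14 x 44 mm, top 103 mm above the bench); origin at the centre of its underside on the deck. Leave it alone.
- jar: small closed jar, 28 mm across, 45 mm tall, standing loose on the heater's deck at one end of the row of keys; loose, leave alone; origin at its underside
- spare_cap: loose blue screw cap, 30 mm across, 14 mm high, lying on the heater's deck at the other end of the row of keys; loose, leave alone; origin at its underside
- bottle: closed amber bottle, 68 mm across, 150 mm tall, on the bench left of the heater; loose, leave alone; origin at its underside
- tube_rack: white tube rack 90 x 170 mm, about 72 mm high with its small capped tubes, on the bench left of the heater; loose, leave alone; origin at its underside
- beaker: glass beaker, 70 mm across, 85 mm tall, on the bench right of the heater; loose, leave alone; origin at its underside
- tip_box: blue box with a clear lid, 85 x 125 x 80 mm, on the bench right of the heater; loose, leave alone; origin at its underside
- strip: clear strip of eight small tubes, 72 x 9 x 21 mm, lying on the bench to the right; loose, leave alone; origin at its underside
- pipette: white hand pipette, about 250 mm long, 25 mm thick, lying on the bench far right; loose, leave alone; origin at its underside

How it is judged:
By the outcome, as a careful person would: the job done as asked, in the order asked, and still so for the second after the job is handed in, with the robot touching nothing.
It also fails if it takes over 42 s, if anything falls off the work surface, if the arm or the gripper's body presses on something with over 40 N, if the wrist force passes 120 N, or if a joint passes its speed limit or range.

## Robot

A 6-joint arm with a two-finger parallel gripper is mounted at the origin on the work surface. World frame = base frame: x ahead of the robot, y to its left, z up, the work surface at z = 0. Lengths are in mm, angles in rad, forces in N, time in s.
With the tool pointing down it reaches from about 425 to 950 mm from the base axis. Payload 3.5 kg.
Tool frame: the origin (TCP) lies on the centre line of the jaws, within the pads' length; the fingertips stand 11 mm ahead of it and the grasp point (between the pads) lies 8 mm behind it (arm.nose_length is the distance from the TCP to the fingertips, in mm); z points along the fingers, x is the direction in which the jaws open and shut, and the axes are right-handed (so a half turn about z gives the same grasp; the last joint's range is limited). The gripper opens to 85 mm and grips with 20 to 120 N. Pads are 22 mm wide; open, the fingers measure 114 mm over their backs; the gripper's body (76 mm by 85 mm) begins 54 mm behind the grasp point. The pads swing forward as they close: fully open they stand 13 mm farther back than shut.
Start: joints at [1.174, 0.286, 1.577, -0, 1.279, -0.15], TCP at [164.867, 654.542, 242.325] pointing down, gripper open.
Joint ranges: [-2.77, 2.77], [-0.9, 2.22], [0.21, 2.48], [-1.53, 4.67], [0.24, 2.81], [-2.84, 2.84]. Speed limits (rad/s): [2.79, 2.79, 3.14, 3.14, 3.14, 3.14].

## Interface

Orientations are given as a unit quaternion [w, x, y, z].
In Python, from station import arm gives the robot as it stands.
- The arm moves only by the shell command python3 -m pendant 'ROWS' [OPENING] [FORCE]. ROWS is text: rows parted by semicolons, each of 6 numbers parted by spaces: the shift along the tool's x, y, z in units of 0.3 m (1.0 is 0.3 m), then the turn, a rotation vector about the tool's x, y, z in units of 30 degrees (1.0 is 30 degrees). In form: x y z rx ry rz; .... A call has 1 to 5 rows; each row is the pose to reach, as a shift and turn from the pose commanded when the call began, along the tool's axes at that moment; what a row does not reach only later rows make up. A row lasts 1/10 s, in which the tool goes at most 50 mm and 8.59 degrees, less where a joint would pass 70% of its speed; a pose out of reach is approached as far as the arm can. A call with a number of a shift or a turn outside -1 to 1 is refused whole. A call with a gripper value outside its range is refused whole. OPENING is the closure in counts, from 0 (fully open) to 255 (shut), set as the call begins (- or left out, the last holds). The fingers move at their own pace and stop on an object; FORCE is the grip in N (left out, the last holds). Time passes only in rows, so rows that repeat a pose let the fingers close. It gives the time, the measured TCP pose, the force and the opening at its end, in the units of the state.
- arm.sense(): the state, without advancing time (a new reading comes with each control period).
- arm.snapshot(name): name is "side" or "top" or "wrist"; returns the picture (480x640x3 uint8, red, green, blue); there is no depth.
- arm.get_calibration(name): a dict with "camera_matrix" (3x3 intrinsics, pixels), "world_from_camera" (4x4, takes a point from camera to world coordinates). Camera axes: x right, y up, looking along -z (the intrinsics and any distortion apply to the point x, -y, -z); pixel columns grow to the right and rows downward; lengths in mm; the calibration is good to about 2 mm. A picture is of the moment at which its call begins: read the wrist's pose just before it. get_calibration takes no time and is no camera call; for the wrist camera it gives the pose at the moment of the call.
- arm.job_done(): hands the job in, once; it reports no verdict.
The state is a dict: "time_s": time; "joint_pos": joint angles; "qd": joint speeds; "joint_torque": joint torques, N m; "tcp_pos": TCP position; "tcp_rot": TCP orientation; "force": force on the tool from outside, world axes, zero at the start; "ft_torque": the same for the moment, N m; "finger_gap": opening from 0.0 (shut) to 1.0 (fully open).
Only numpy, scipy, OpenCV 4.12 (cv2) and the standard library are available. Lean on these libraries where they do the work, as an engineer would, in place of code of your own. Each camera call takes 0.05 s, during which the arm holds its last target.

## Working session

There is one attempt and no reset: what is moved stays moved. The work goes in short steps, Python scripts to look and compute and a shell command to move; the robot and the scene stay as the last step left them, time stands still between calls to the robot, and variables do not carry over. Pictures are saved under pics/ and viewed, and the job is handed in when it is done.

```bash
ls; mkdir -p pics
python3 - <<'E'
from station import arm
import cv2,numpy as np
for n in("side","top","wrist"):
    c=arm.get_calibration(n); print(n,{k:np.round(v,3).tolist() if not isinstance(v,str) else v for k,v in c.items()})
    cv2.imwrite(f"pics/{n}0.png",arm.snapshot(n)[:,:,::-1])
s=arm.sense();print(s,arm.nose_length)
E
```

```text
pics
side {'camera_matrix': [[469.54, 0.0, 318.991], [0.0, 469.54, 240.251], [0.0, 0.0, 1.0]], 'world_from_camera': [[0.913, 0.199, -0.357, -7.825], [-0.408, 0.496, -0.767, -1150.6], [0.024, 0.845, 0.534, 891.266], [0.0, 0.0, 0.0, 1.0]]}
top {'camera_matrix': [[540.462, 0.0, 317.819], [0.0, 540.462, 242.06], [0.0, 0.0, 1.0]], 'world_from_camera': [[0.038, 0.977, -0.21, 260.437], [-0.999, 0.036, -0.013, -63.462], [-0.006, 0.211, 0.978, 1354.12], [0.0, 0.0, 0.0, 1.0]]}
wrist {'camera_matrix': [[363.929, 0.0, 313.72], [0.0, 363.929, 241.577], [0.0, 0.0, 1.0]], 'world_from_camera': [[0.244, -0.932, -0.268, 97.985], [0.97, 0.233, 0.071, 671.142], [-0.003, -0.277, 0.961, 372.538], [0.0, 0.0, 0.0, 1.0]]}
{'time_s': 0.15, 'joint_pos': array([ 1.17400350e+00,  2.86962581e-01,  1.57783652e+00,  1.45201400e-06,
        1.27859846e+00, -1.50031158e-01]), 'qd': array([ 0.00071591, -0.00115301, -0.00360757, -0.00092426, -0.00320501,
        0.00088197]), 'joint_torque': array([ 6.55161584e-04, -4.06603825e+01, -2.93141842e+01, -1.32320210e-04,
        3.93160240e-03, -2.41330514e-05]), 'tcp_pos': array([164.67938697, 654.09990358, 241.26692028]), 'tcp_rot': array([ 4.41512702e-04,  7.88753576e-01,  6.14708860e-01, -7.87071534e-04]), 'force': array([ 0.34433421,  0.37671772, -1.37952876]), 'ft_torque': array([0.01305676, 0.0516448 , 0.01789488]), 'finger_gap': 0.99816926258767} 11.0
```

View pics/side0.png

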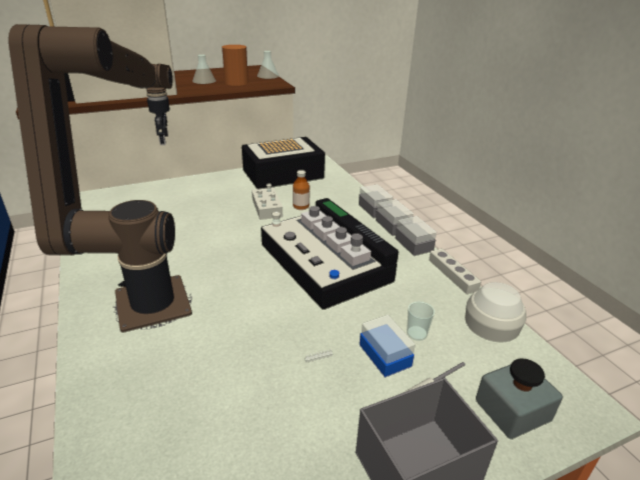

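View pics/top0.png

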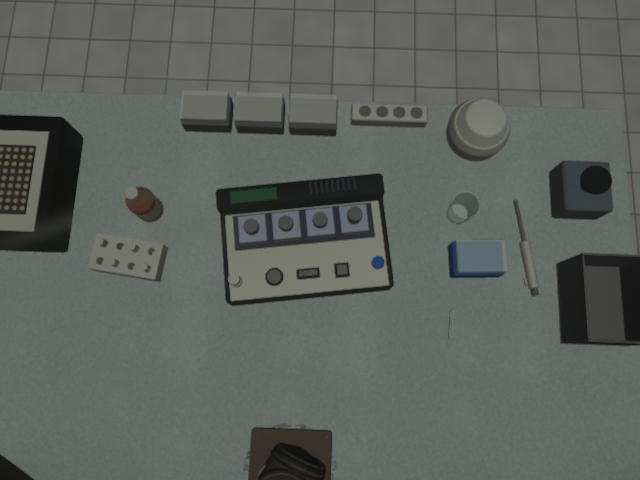

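The side view shows the heater at about (330,250). The nearest tube, cap at about (357,241), looks proud. In the top view the caps are at (252,227), (286,223), (320,220) and (355,215), the round key is at (274,276), and the jar is at (235,280). I'll zoom in and measure next.

```bash
cat > h.py <<'E'
import numpy as np
def ray(c,u,v):
    K=np.array(c["camera_matrix"]);T=np.array(c["world_from_camera"])
    d=np.array([(u-K[0,2])/K[0,0],-(v-K[1,2])/K[1,1],-1.]);return T[:3,3],T[:3,:3]@d
def onz(c,u,v,z):
    o,d=ray(c,u,v);return o+d*(z-o[2])/d[2]
def proj(c,p):
    K=np.array(c["camera_matrix"]);T=np.array(c["world_from_camera"])
    q=T[:3,:3].T@(np.array(p)-T[:3,3]);return K[0,2]+K[0,0]*q[0]/-q[2],K[1,2]+K[1,1]*q[1]/q[2]
E
python3 - <<'E'
import cv2
a=cv2.imread("pics/side0.png")[190:310,250:410];cv2.imwrite("pics/side0z.png",cv2.resize(a,(800,600),interpolation=cv2.INTER_CUBIC))
a=cv2.imread("pics/top0.png")[170:310,210:400];cv2.imwrite("pics/top0z.png",cv2.resize(a,None,fx=4.2,fy=4.2,interpolation=cv2.INTER_CUBIC))
E
```

```text
(no output)
```

View pics/side0z.png

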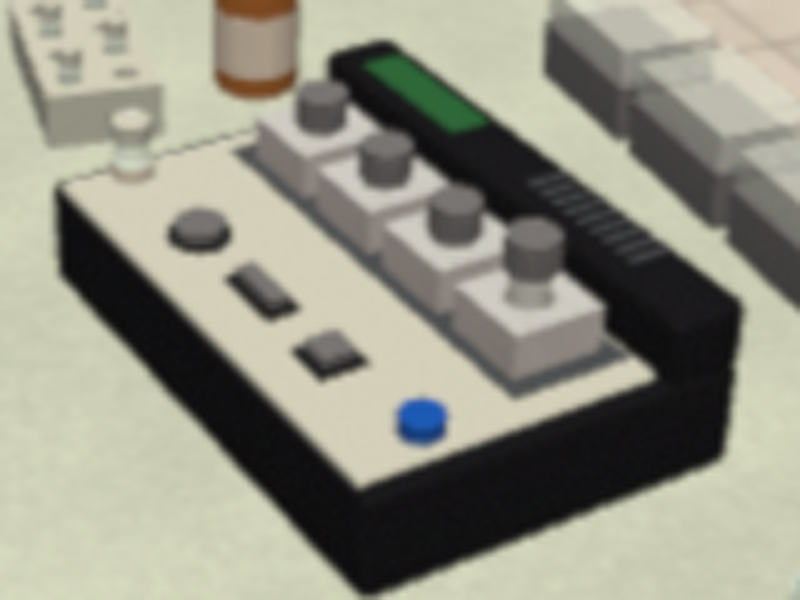

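View pics/top0z.png

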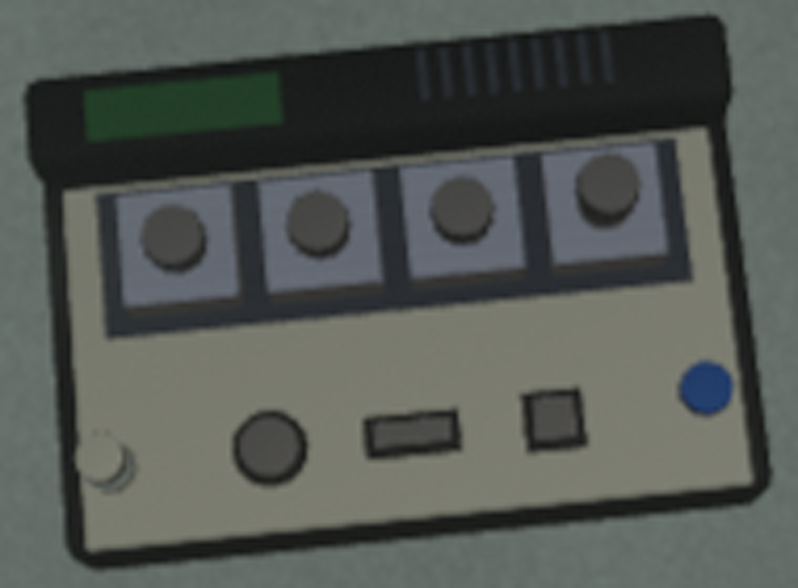

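View pics/wrist0.png

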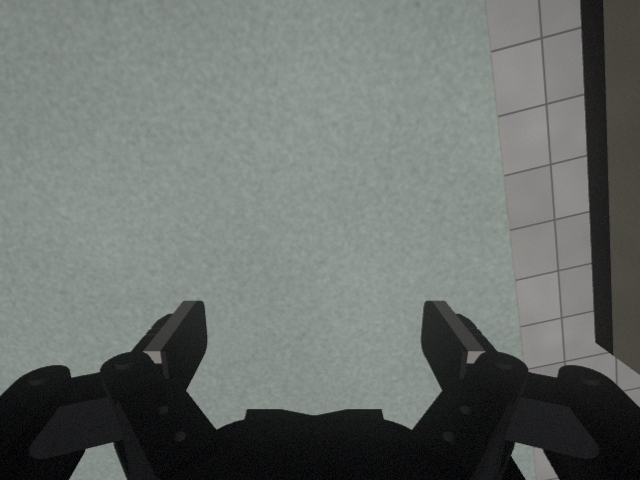

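The zoomed views confirm it. The rightmost tube shows a bare band and a shadow below its cap, so it is the proud one. In the top zoom its cap top is at about (608,184), the round key at (270,446), the home caps at (174,234), (318,218) and (462,205), and the jar and blue cap at the two ends of the key row.

Run:
```python
from station import arm
from h import *
t=arm.get_calibration("top");s=arm.get_calibration("side")
T=lambda u,v:((u+.5)/4.2+209.5,(v+.5)/4.2+169.5)
S=lambda u,v:((u+.5)/5+249.5,(v+.5)/5+189.5)
for n,p,z in[("h1",(174,234),148),("h2",(318,218),148),("h3",(462,205),148),("proud",(608,184),166),("round",(270,446),103),("long",(412,433),103),("sq",(554,419),103)]:
    print(n,np.round(onz(t,*T(*p),z),1))
for n,p,z in[("h1",(322,94),148),("h2",(387,145),148),("h3",(457,199),148),("proud",(533,232),166),("round",(200,226),103),("long",(262,281),103),("sq",(333,345),103)]:
    print("side",n,np.round(onz(s,*S(*p),z),1))
# triangulate proud
o1,d1=ray(t,*T(608,184));o2,d2=ray(s,*S(533,232))
A=np.c_[d1,-d2];k=np.linalg.lstsq(A,o2-o1,rcond=None)[0]
print("tri",o1+d1*k[0],o2+d2*k[1])
```

```text
h1 [553.7 108.  148. ]
h2 [565.6  29.6 148. ]
h3 [575.8 -49.  148. ]
proud [ 585.7 -127.8  166. ]
round [445.3  53.2 103. ]
long [455.5 -25.5 103. ]
sq [ 466.3 -104.3  103. ]
side h1 [553.9 103.5 148. ]
side h2 [565.3  25.5 148. ]
side h3 [577.2 -51.5 148. ]
side proud [ 588.  -128.7  166. ]
side round [444.7  45.9 103. ]
side long [456.9 -28.5 103. ]
side sq [ 469.5 -108.6  103. ]
tri [ 585.90440137 -127.79706591  165.32194919] [ 588.00690744 -128.5840749   165.94016079]
```

The views agree to within 7 mm and both match the stated heights and 80 mm pitch. Heater yaw is about 0.135 rad and the proud cap is at about (586.5,-128). I'll shut the fingers and travel in stages, turning so the jaws lie along the heater's x.

```bash
python3 -m pendant '-0.12 0.11 0 0 0 0.2; -0.24 0.22 0 0 0 0.4; -0.37 0.34 0 0 0 0.6; -0.49 0.45 0 0 0 0.8; -0.61 0.56 0 0 0 1' 255 20
cat > go.py <<'E'
import sys
from station import arm
from h import *
from scipy.spatial.transform import Rotation as Ro
s=arm.sense();w,x,y,z=s["tcp_rot"];R=Ro.from_quat([x,y,z,w])
M=R.as_matrix();p=np.array([float(a) for a in sys.argv[1:4]])
yaw=float(sys.argv[4]) if len(sys.argv)>4 else 0.135
X=np.array([np.cos(yaw),np.sin(yaw),0]);Z=np.array([0,0,-1.]);G=np.c_[X,np.cross(Z,X),Z]
print("t",s["time_s"],"tcp",np.round(s["tcp_pos"],1),"F",np.round(s["force"],2),"gap",round(s["finger_gap"],3))
print("shift units",np.round(M.T@(p-s["tcp_pos"])/300,3),"turn",np.round(np.degrees(Ro.from_matrix(M.T@G).as_rotvec())/30,3))
E
python3 go.py 586.5 -128 230
```

```text
time_s: 0.65
tcp_pos: [283.1, 434.8, 242.0]
tcp_rot: [0.0, 0.922, 0.388, -0.0]
force: [0.2, -0.6, 1.2]
finger_gap: 0.141
t 0.65 tcp [283.1 434.8 242. ] F [ 0.17 -0.6   1.19] gap 0.141
shift units [-0.634  2.035  0.04 ] turn [1.000e-03 0.000e+00 1.264e+00]
```

```bash
python3 -m pendant '-0.05 0.16 0 0 0 0.2; -0.1 0.32 0 0 0 0.4; -0.15 0.48 0 0 0 0.6; -0.2 0.64 0 0 0 0.8; -0.25 0.79 0 0 0 1' 
python3 go.py 586.5 -128 230
```

```text
time_s: 1.15
tcp_pos: [401.0, 215.9, 242.3]
tcp_rot: [-0.0, 0.991, 0.136, 0.0]
force: [-0.2, -0.1, -0.2]
finger_gap: 0.002
t 1.15 tcp [401.  215.9 242.3] F [-0.19 -0.05 -0.22] gap 0.002
shift units [0.287 1.27  0.041] turn [-0.    -0.001  0.263]
```

```bash
python3 -m pendant '0.03 0.15 0 0 0 0.1; 0.06 0.3 0 0 0 0.2; 0.09 0.45 0 0 0 0.26; 0.13 0.6 0 0 0 0.26; 0.16 0.72 0 0 0 0.26' 
python3 go.py 586.5 -128 230
```

```text
time_s: 1.65
tcp_pos: [506.4, 20.8, 242.2]
tcp_rot: [0.0, 0.998, 0.069, 0.0]
force: [0.2, 0.3, 0.0]
finger_gap: -0.001
t 1.65 tcp [506.4  20.8 242.2] F [0.23 0.32 0.02] gap -0.001
shift units [0.196 0.528 0.041] turn [ 0.    -0.     0.008]
```

```bash
python3 -m pendant '0.05 0.13 0 0 0 0; 0.1 0.26 0 0 0 0; 0.15 0.4 0 0 0 0; 0.19 0.5 0 0 0 0; 0.196 0.528 0 0 0 0' 
python3 -m pendant '0 0 0 0 0 0; 0 0 0 0 0 0'
python3 - <<'E'
from station import arm
from h import *
import cv2
for n in("wrist","side","top"):
    c=arm.get_calibration(n);im=arm.snapshot(n)[:,:,::-1]
    cv2.imwrite(f"pics/{n}1.png",im)
    if n=="wrist":
        s=arm.sense();p=s["tcp_pos"]
        print("tip proj",proj(c,p+[0,0,-11]),"cap proj",proj(c,[586.5,-128,166]),"h3",proj(c,[576,-50,148]))
        np.savez("w1.npz",K=c["camera_matrix"],T=c["world_from_camera"])
a=cv2.imread("pics/side1.png")[170:290,270:430];cv2.imwrite("pics/side1z.png",cv2.resize(a,(800,600),interpolation=cv2.INTER_CUBIC))
E
python3 go.py 586.5 -128 230
```

```text
time_s: 2.15
tcp_pos: [587.0, -128.3, 241.7]
tcp_rot: [0.0, 0.998, 0.069, -0.0]
force: [-1.1, -0.1, 0.0]
finger_gap: -0.001
time_s: 2.35
tcp_pos: [585.6, -124.5, 241.9]
tcp_rot: [-0.001, 0.998, 0.07, -0.001]
force: [-0.2, -0.2, -0.8]
finger_gap: -0.002
tip proj (np.float64(310.81496691192496), np.float64(304.8636743205022)) cap proj (np.float64(312.3549454707876), np.float64(263.0861415090351)) h3 (np.float64(313.372338833105), np.float64(127.16198378558248))
t 2.5 tcp [ 585.7 -124.   242.4] F [ 0.63  0.13 -0.57] gap 0.004
shift units [0.001 0.014 0.041] turn [-0.001  0.     0.014]
```

View pics/wrist1.png

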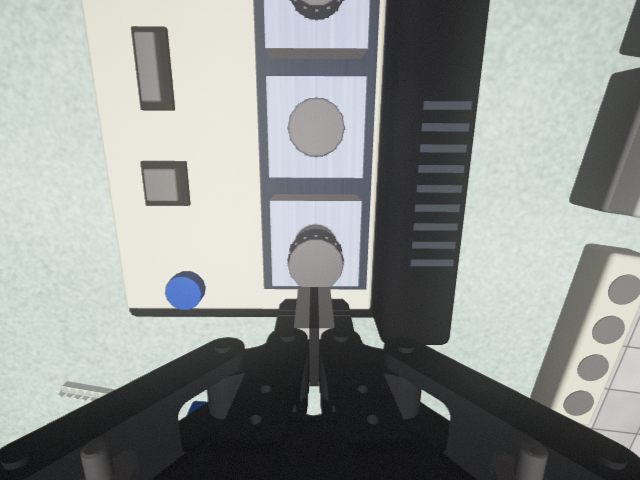

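View pics/side1z.png

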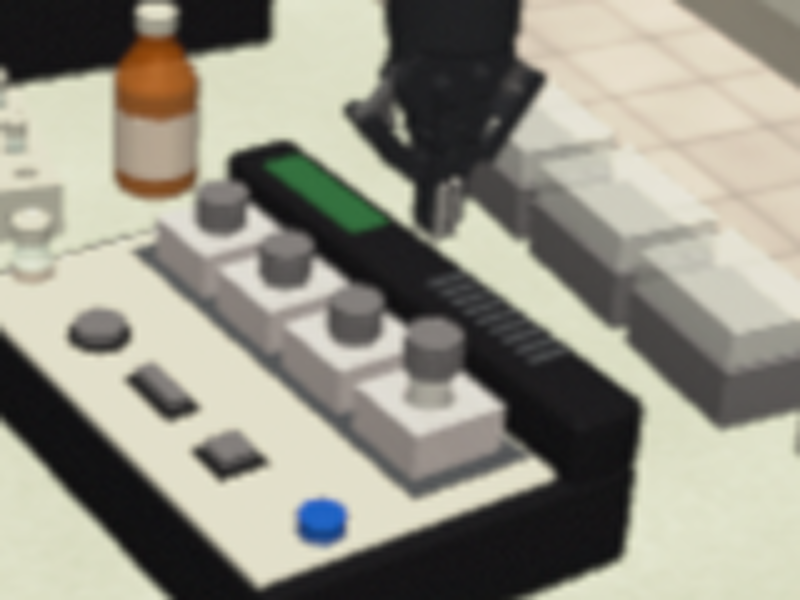

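The wrist view shows the cap top at (315.5,262), about 2 mm farther in +x than predicted. The side estimate says the same, so I'll aim at (587.5,-128). The closed fingers are just behind the cap, about 65 mm above it.

```bash
python3 -m pendant '0.006 0.012 0 0 0 0.01; 0.006 0.012 0.05 0 0 0.01; 0.006 0.012 0.1 0 0 0.01; 0.006 0.012 0.15 0 0 0.01; 0.006 0.012 0.16 0 0 0.01' 
python3 -m pendant '0 0 0 0 0 0; 0 0 0 0 0 0;0 0 0 0 0 0'
python3 go.py 587.5 -128 177
```

```text
time_s: 3.0
tcp_pos: [586.6, -128.0, 190.1]
tcp_rot: [-0.001, 0.998, 0.068, -0.003]
force: [-0.2, -0.5, 0.3]
finger_gap: -0.002
time_s: 3.3
tcp_pos: [589.0, -129.0, 195.2]
tcp_rot: [0.0, 0.998, 0.068, 0.001]
force: [-0.8, -0.2, -0.2]
finger_gap: -0.003
t 3.3 tcp [ 589.  -129.   195.2] F [-0.81 -0.24 -0.22] gap -0.003
shift units [-0.005 -0.004  0.061] turn [ 0.002 -0.003  0.001]
```

```bash
python3 -m pendant '0 0 0.02 0 0 0; 0 0 0.03 0 0 0;0 0 0.03 0 0 0; 0 0 0.03 0 0 0'
python3 go.py 587.5 -128 177
python3 -m pendant '0 0 0 0 0 0'
python3 - <<'E'
from station import arm
from h import *
import cv2
for n in("wrist","side"):
    im=arm.snapshot(n)[:,:,::-1]
    cv2.imwrite(f"pics/{n}2.png",im)
a=cv2.imread("pics/side2.png")[190:290,290:423];cv2.imwrite("pics/side2z.png",cv2.resize(a,(798,600),interpolation=cv2.INTER_CUBIC))
E
python3 go.py 587.5 -128 177
```

```text
time_s: 3.7
tcp_pos: [588.4, -128.7, 185.1]
tcp_rot: [-0.0, 0.998, 0.068, -0.0]
force: [0.6, 0.7, 0.2]
finger_gap: 0.003
t 3.7 tcp [ 588.4 -128.7  185.1] F [0.6  0.68 0.2 ] gap 0.003
shift units [-0.003 -0.003  0.027] turn [-0.     0.001  0.001]
time_s: 3.8
tcp_pos: [588.5, -128.7, 185.4]
tcp_rot: [0.0, 0.998, 0.068, 0.0]
force: [-0.3, 0.1, 0.0]
finger_gap: 0.007
t 3.9 tcp [ 588.6 -128.8  185.5] F [-0.47 -0.15  0.61] gap 0.001
shift units [-0.003 -0.003  0.028] turn [ 0.    -0.001  0.001]
```

View pics/wrist2.png

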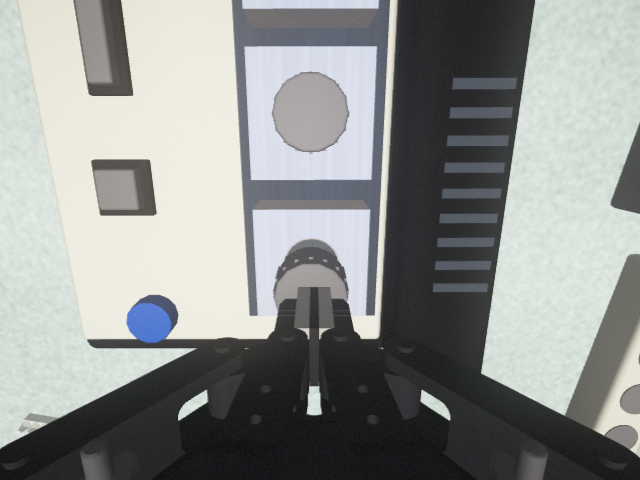

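View pics/side2z.png

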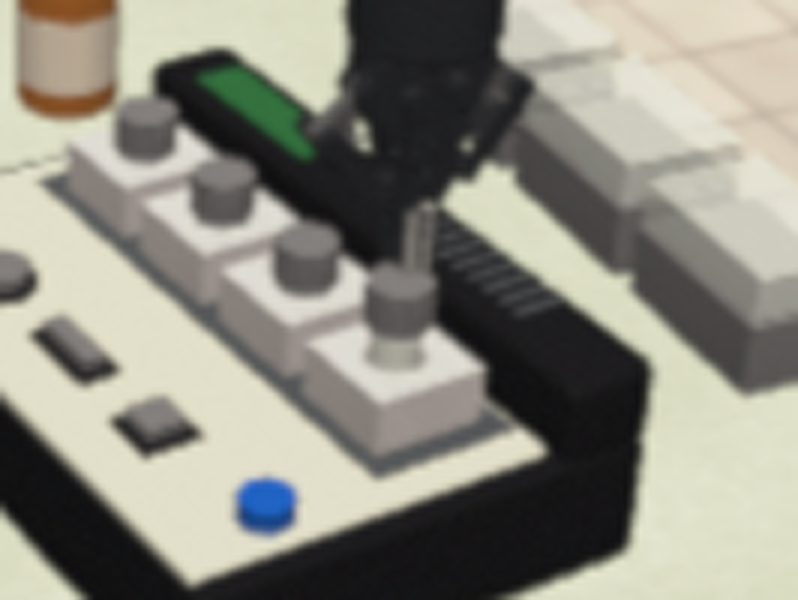

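Run:
```python
from station import arm
from h import *
p=arm.sense()["tcp_pos"]
for n in("wrist","side"):
    c=arm.get_calibration(n)
    for nm,q in[("tip",p+[0,0,-11]),("tip+11y",p+[0,11,-11]),("cap",[587.5,-128,166]),("cap edge +y",[587.5,-111,166]),("capedge-x",[570.5,-128,166]),("h3",[576.5,-50,148])]:
        u,v=proj(c,q)
        if n=="side": u,v=(u-290)*6,(v-190)*6
        print(n,nm,round(u),round(v))
```

```text
wrist tip 311 305
wrist tip+11y 314 282
wrist cap 309 295
wrist cap edge +y 314 260
wrist capedge-x 271 290
wrist h3 308 113
side tip 400 261
side tip+11y 389 250
side cap 396 276
side cap edge +y 380 259
side capedge-x 365 282
side h3 304 235
```

In the wrist view the cap (flat top centred at about (311,296)) and the tips (front edge (314,288)) line up within 2 mm of prediction. Pressing slowly now.

```bash
for i in 1; do python3 -m pendant '-0.003 -0.002 0.013 0 0 0; -0.003 -0.002 0.022 0 0 0; -0.003 -0.002 0.03 0 0 0; -0.003 -0.002 0.038 0 0 0; -0.003 -0.002 0.045 0 0 0'; done
```

```text
time_s: 4.4
tcp_pos: [587.4, -128.2, 172.0]
tcp_rot: [-0.0, 0.998, 0.068, -0.0]
force: [-1.9, 1.9, 2.9]
finger_gap: 0.002
```

```bash
python3 -m pendant '0 0 0.007 0 0 0; 0 0 0.014 0 0 0; 0 0 0.02 0 0 0; 0 0 0.026 0 0 0; 0 0 0.03 0 0 0'; python3 go.py 587.5 -128 159
```

```text
time_s: 4.9
tcp_pos: [587.4, -128.2, 162.6]
tcp_rot: [-0.0, 0.998, 0.068, -0.0]
force: [-2.1, -0.6, 2.5]
finger_gap: -0.002
t 4.9 tcp [ 587.4 -128.2  162.6] F [-2.13 -0.59  2.55] gap -0.002
shift units [ 0.    -0.001  0.012] turn [-0.     0.001  0.001]
```

Friction is steady at about 3 N, so the tube is sliding. I'll take 1 mm steps to the stop.

```bash
python3 -m pendant '0 0 0.004 0 0 0; 0 0 0.007 0 0 0; 0 0 0.01 0 0 0'; python3 -m pendant '0 0 0.002 0 0 0; 0 0 0.002 0 0 0'; python3 -m pendant '0 0 0.002 0 0 0; 0 0 0.002 0 0 0'
```

```text
time_s: 5.2
tcp_pos: [587.5, -128.2, 159.7]
tcp_rot: [-0.0, 0.998, 0.068, -0.0]
force: [-2.7, 1.5, 2.5]
finger_gap: -0.004
time_s: 5.4
tcp_pos: [587.7, -128.3, 159.1]
tcp_rot: [0.0, 0.998, 0.068, 0.0]
force: [-1.4, 1.1, 1.8]
finger_gap: 0.003
time_s: 5.6
tcp_pos: [587.8, -128.4, 159.1]
tcp_rot: [0.0, 0.998, 0.068, 0.0]
force: [-2.1, 1.2, 4.5]
finger_gap: -0.004
```

```bash
python3 -m pendant '0 0 0.002 0 0 0; 0 0 0.002 0 0 0'; python3 -m pendant '0 0 0.002 0 0 0; 0 0 0.002 0 0 0'
```

```text
time_s: 5.8
tcp_pos: [587.8, -128.4, 159.0]
tcp_rot: [0.0, 0.998, 0.068, 0.0]
force: [-3.0, 0.6, 6.1]
finger_gap: -0.001
time_s: 6.0
tcp_pos: [587.8, -128.4, 159.0]
tcp_rot: [0.0, 0.998, 0.068, 0.0]
force: [-4.3, 1.6, 8.5]
finger_gap: -0.005
```

The stop is reached: TCP z holds at 159.0 (tip 148.0) while the force climbs from 3 to 8.5 N. Raising clear and moving over toward the round key.

```bash
python3 -m pendant '0 0 -0.02 0 0 0; 0 0 -0.07 0 0 0; 0 0 -0.14 0 0 0; 0 0 -0.2 0 0 0; 0 0 -0.22 0 0 0'; python3 -m pendant '0 0 0 0 0 0'; python3 go.py 445.5 53.5 200
```

```text
time_s: 6.5
tcp_pos: [588.9, -128.9, 226.7]
tcp_rot: [0.001, 0.998, 0.068, 0.003]
force: [-0.2, -0.1, -0.0]
finger_gap: -0.001
time_s: 6.6
tcp_pos: [588.3, -128.6, 225.0]
tcp_rot: [0.001, 0.998, 0.068, 0.001]
force: [-0.2, -0.7, 0.3]
finger_gap: -0.001
t 6.6 tcp [ 588.3 -128.6  225. ] F [-0.25 -0.72  0.28] gap -0.001
shift units [-0.39  -0.666  0.081] turn [ 0.003 -0.006  0.001]
```

```bash
python3 -m pendant '-0.06 -0.1 0 0 0 0; -0.14 -0.23 0 0 0 0; -0.22 -0.36 0 0 0 0; -0.3 -0.5 0 0 0 0; -0.36 -0.61 0 0 0 0'; python3 -m pendant '-0.03 -0.056 0 0 0 0; -0.03 -0.056 0 0 0 0; -0.03 -0.056 0 0 0 0; -0.03 -0.056 0 0 0 0';python3 - <<'E'
from station import arm
from h import *
import cv2
for n in("wrist","side"):
    c=arm.get_calibration(n)
    im=arm.snapshot(n)[:,:,::-1]
    cv2.imwrite(f"pics/{n}3.png",im)
    if n=="wrist":
        p=arm.sense()["tcp_pos"]
        for nm,q in[("tip",p+[0,0,-11]),("key",[445.5,53.5,103]),("long",[456,-26,103])]: print(nm,np.round(proj(c,q)))
a=cv2.imread("pics/side3.png")[190:290,260:393];cv2.imwrite("pics/side3z.png",cv2.resize(a,(798,600),interpolation=cv2.INTER_CUBIC))
E
python3 go.py 445.5 53.5 114
```

```text
time_s: 7.1
tcp_pos: [453.4, 40.1, 221.8]
tcp_rot: [-0.0, 0.998, 0.068, -0.001]
force: [0.7, 0.0, -0.3]
finger_gap: -0.0
time_s: 7.5
tcp_pos: [445.0, 53.3, 223.1]
tcp_rot: [0.0, 0.998, 0.067, -0.0]
force: [0.4, 0.3, -0.2]
finger_gap: -0.002
tip [311. 306.]
key [313. 237.]
long [312. 337.]
t 7.6 tcp [445.1  53.1 223.2] F [-1.11 -1.42 -0.41] gap -0.001
shift units [ 0.002 -0.001  0.364] turn [ 0.     0.001 -0.002]
```

View pics/wrist3.png

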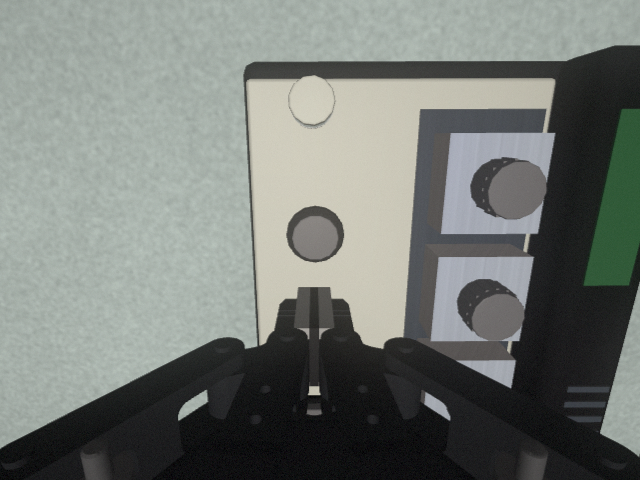

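View pics/side3z.png

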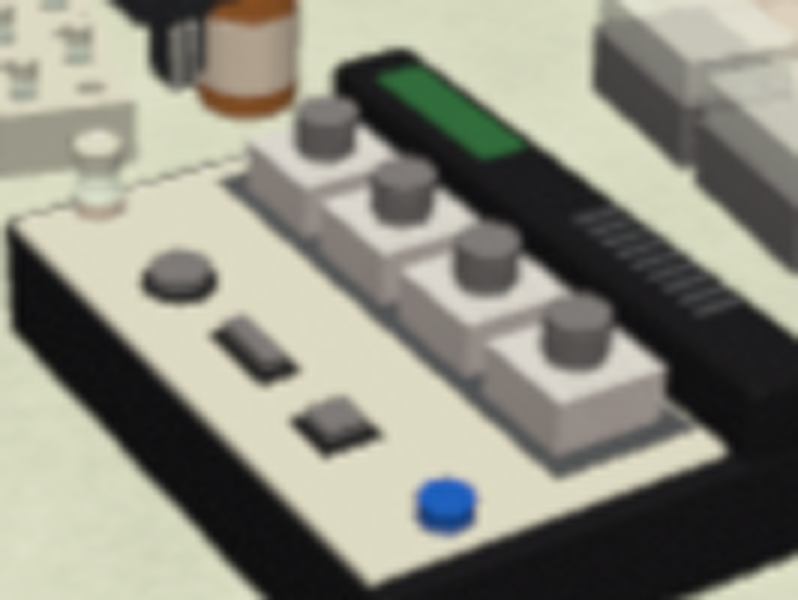

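All four caps now look level and the bare band is gone. The key appears at (316,237) against a predicted (313,237), a shift of +1.5 mm in x. Descending to above the key.

```bash
python3 -m pendant '0.006 0 0.05 0 0 0; 0.006 0 0.15 0 0 0; 0.006 0 0.24 0 0 0; 0.006 0 0.3 0 0 0; 0.006 0 0.32 0 0 0'; python3 -m pendant '0 0 0 0 0 0; 0 0 0 0 0 0; 0 0 0 0 0 0'; python3 go.py 446.5 53.5 114
```

```text
time_s: 8.1
tcp_pos: [445.2, 53.6, 124.9]
tcp_rot: [-0.0, 0.998, 0.067, -0.002]
force: [-0.1, -0.1, 0.4]
finger_gap: -0.002
time_s: 8.4
tcp_pos: [447.5, 53.9, 128.8]
tcp_rot: [0.0, 0.998, 0.068, 0.001]
force: [-0.6, 0.2, 0.2]
finger_gap: 0.0
t 8.4 tcp [447.5  53.9 128.8] F [-0.61  0.15  0.23] gap 0.0
shift units [-0.004  0.001  0.049] turn [ 0.001 -0.005  0.   ]
```

```bash
python3 -m pendant '-0.002 0 0.012 0 0 0; -0.002 0 0.024 0 0 0; -0.002 0 0.033 0 0 0; -0.002 0 0.04 0 0 0;-0.002 0 0.04 0 0 0'; python3 -c "
from station import arm
import cv2
cv2.imwrite('pics/wrist4.png',arm.snapshot('wrist')[:,:,::-1])"; python3 go.py 446.5 53.5 109
```

```text
time_s: 8.9
tcp_pos: [445.4, 54.1, 114.9]
tcp_rot: [-0.0, 0.998, 0.068, -0.0]
force: [0.1, -0.2, -0.5]
finger_gap: -0.003
t 8.95 tcp [445.6  54.1 115.2] F [-0.16 -0.71  1.07] gap 0.002
shift units [0.003 0.002 0.021] turn [-0.     0.001  0.001]
```

View pics/wrist4.png

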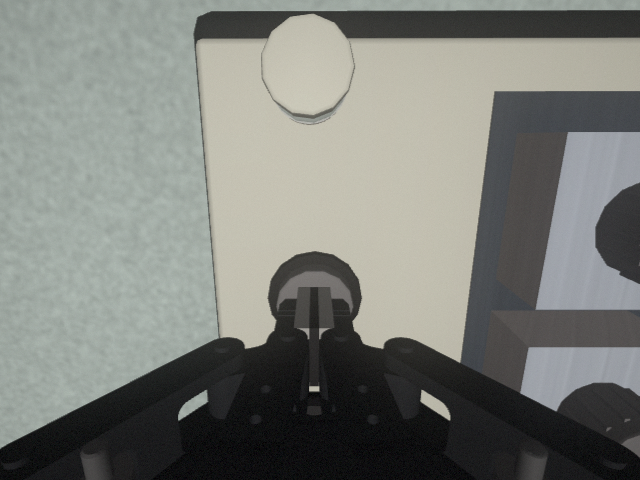

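The tips (314,288 to about 305) are centred over the round key, whose rim is at (315,252–345). Pressing in small steps.

```bash
python3 -m pendant '0.002 0.001 0.005 0 0 0; 0.002 0.001 0.009 0 0 0; 0.002 0.001 0.013 0 0 0; 0.002 0.001 0.013 0 0 0'; python3 -m pendant '0 0 0.003 0 0 0; 0 0 0.006 0 0 0; 0 0 0.006 0 0 0';  python3 -m pendant '0 0 0.003 0 0 0; 0 0 0.003 0 0 0'
```

```text
time_s: 9.35
tcp_pos: [446.7, 53.9, 111.8]
tcp_rot: [0.0, 0.998, 0.068, 0.0]
force: [-1.7, 0.3, 2.8]
finger_gap: 0.001
time_s: 9.65
tcp_pos: [446.6, 53.9, 109.9]
tcp_rot: [0.0, 0.998, 0.068, 0.0]
force: [-1.3, 0.3, 3.6]
finger_gap: 0.004
time_s: 9.85
tcp_pos: [446.7, 53.8, 109.1]
tcp_rot: [0.0, 0.998, 0.068, 0.0]
force: [-0.7, -0.1, 4.8]
finger_gap: -0.0
```

```bash
python3 -m pendant '0 0 0.003 0 0 0; 0 0 0.003 0 0 0';  python3 -m pendant '0 0 0.002 0 0 0; 0 0 0.002 0 0 0';  python3 -m pendant '0 0 0.002 0 0 0; 0 0 0.002 0 0 0'
```

```text
time_s: 10.05
tcp_pos: [446.7, 53.8, 108.9]
tcp_rot: [0.0, 0.998, 0.068, -0.0]
force: [-3.1, -0.2, 9.9]
finger_gap: 0.002
time_s: 10.25
tcp_pos: [446.8, 53.8, 108.9]
tcp_rot: [0.0, 0.998, 0.068, -0.0]
force: [-4.3, 0.6, 12.7]
finger_gap: -0.001
time_s: 10.45
tcp_pos: [446.8, 53.8, 108.8]
tcp_rot: [0.0, 0.998, 0.068, -0.0]
force: [-6.1, 0.8, 15.9]
finger_gap: 0.004
```

The key is at its hard stop: tip at 97.9 mm, 5 mm down, with force above 9 N. Releasing it and drawing clear.

```bash
python3 -m pendant '0 0 -0.02 0 0 0; 0 0 -0.06 0 0 0; 0 0 -0.13 0 0 0; 0 0 -0.22 0 0 0; 0 0 -0.32 0 0 0'; python3 -m pendant '0 -0.1 -0.14 0 0 0; 0 -0.2 -0.2 0 0 0; 0 -0.35 -0.2 0 0 0; 0 -0.5 -0.2 0 0 0; 0 -0.5 -0.2 0 0 0'; python3 -m pendant '0 0 0 0 0 0; 0 0 0 0 0 0; 0 0 0 0 0 0'
python3 - <<'E'
from station import arm
import cv2
for n in("side","top"): cv2.imwrite(f"pics/{n}5.png",arm.snapshot(n)[:,:,::-1])
a=cv2.imread("pics/side5.png")[180:300,240:400];cv2.imwrite("pics/side5z.png",cv2.resize(a,(800,600),interpolation=cv2.INTER_CUBIC))
a=cv2.imread("pics/top5.png")[170:310,210:400];cv2.imwrite("pics/top5z.png",cv2.resize(a,None,fx=4.2,fy=4.2,interpolation=cv2.INTER_CUBIC))
print(arm.sense()["force"])
E
```

```text
time_s: 10.95
tcp_pos: [445.4, 53.9, 202.6]
tcp_rot: [-0.0, 0.998, 0.068, -0.001]
force: [1.2, -0.5, 0.7]
finger_gap: -0.0
time_s: 11.45
tcp_pos: [424.7, 206.3, 262.7]
tcp_rot: [-0.001, 0.997, 0.071, -0.0]
force: [-0.0, -0.3, 0.7]
finger_gap: -0.002
time_s: 11.75
tcp_pos: [426.4, 201.4, 262.4]
tcp_rot: [0.0, 0.998, 0.067, -0.0]
force: [0.3, -0.1, 0.3]
finger_gap: -0.002
[-0.05343677  0.00301127 -0.18047562]
```

View pics/side5z.png

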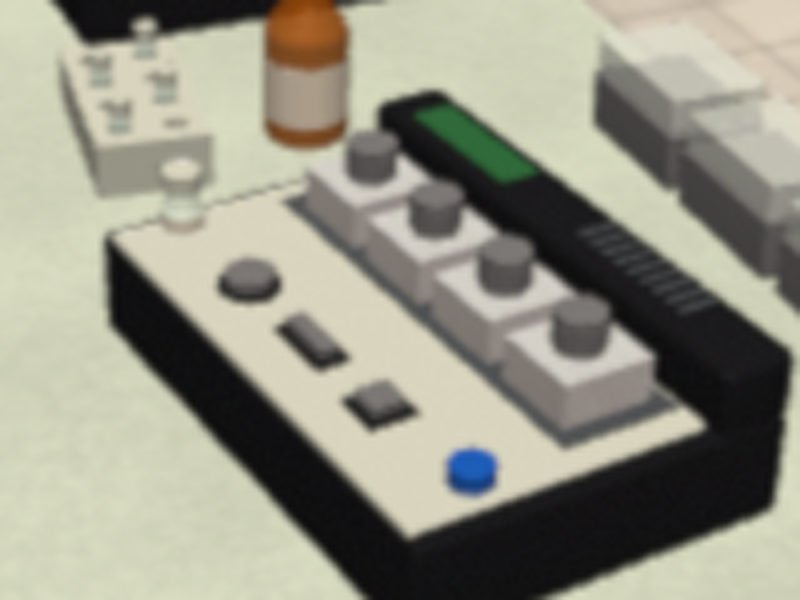

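View pics/top5z.png

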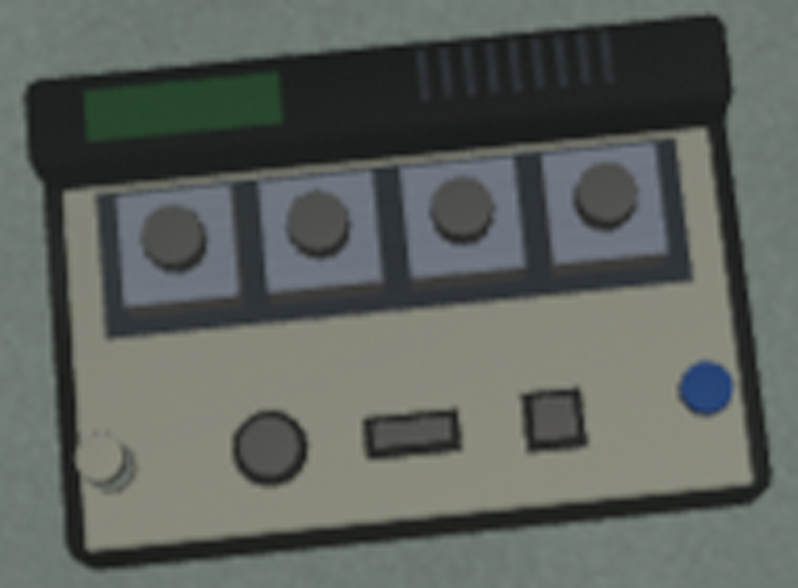

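The four caps sit level (side zoom (372,145) to (580,310), no bare band). The round key is back out at (249,272), and the jar, blue cap and other keys are unmoved. The hand is clear, so I'm handing the job in.

```bash
python3 -c "
from station import arm
print(arm.job_done())"
```

```text
the job is handed in; nothing more can be done
None
```

I pressed the proud tube (the rightmost one) fully home, then pressed the round start key to its stop and let it come back out. The job was handed in at about 12 s of the 42 s allowed.

- **Tube:** the closed fingertips pushed the cap down at about 3 N. It stopped with the tip at 148.0 mm, the stated home height, while the force rose to 8.5 N.
- **Key:** the fingertips stopped at 97.9 mm, which is 5 mm down. The last steps against the stop raised the force to about 16 N, well over the 5 N the key needs.
- **Final pictures:** all four caps look level with no bare tube showing, and the key is back out. The jar, the blue cap and the other keys are in the same place as at the start.
- **Hand:** it was drawn clear to the left and above, reading no contact force.
- **Disagreements:** the top and side cameras differed by up to 7 mm in y at the far end of the heater, and the wrist view moved both targets by 1 to 2 mm in x. I aimed using the top and wrist views.
- **Not checked:** I did not compare the bottle, rack, beaker and other bench items before and after. The hand never came near them at low height.

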